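Weigh the oil canister

ROBOT

A 7-joint arm with a two-finger parallel gripper is mounted at the origin on the work surface. World frame = base frame: x ahead of the robot, y to its left, z up, the work surface at z = 0. Lengths are in m, angles in rad, forces in N, time in s.
With the tool pointing down it reaches from about 0.35 to 0.9 m from the base axis. Payload 7.2 kg.
Tool frame: the origin (TCP) lies on the centre line of the jaws, within the pads' length; the fingertips stand 25 mm ahead of it and the grasp point (between the pads) lies 6 mm ahead of it; z points along the fingers, y is the line along which they close (so a half turn about z gives the same grasp; the last joint's range is limited). The gripper opens to 88 mm and grips with 3 to 60 N. Pads are 20 mm wide; open, the fingers measure 115 mm over their backs; the gripper's body (75 mm by 178 mm) begins 61 mm behind the grasp point.
Start: joints at [1.209, 0.411, -0.013, 1.596, 0.006, 1.134, -0.082], TCP at [0.181, -0.598, 0.248] pointing down, gripper open.
Joint ranges: [-2.95, 2.95], [-0.29, 1.99], [-1.47, 1.44], [0.14, 2.54], [-1.03, 4.17], [0.13, 1.85], [-2.86, 2.86]. Speed limits (rad/s): [2.39, 2.39, 3.01, 3.01, 3.14, 3.14, 3.14].

INTERFACE

Orientations are given as a rotation vector (axis times angle).
In Python, from rig import telemetry, optics, finish_job gives the robot as it stands.
- The arm moves only by the shell command python3 -m inch 'ROWS' [FORCE]. ROWS is JSON, a list of rows, each a list of 7 numbers: the opening, from 0 (shut) to 1 (fully open), then the shift along the tool's x, y, z in cm, then the turn, a rotation vector about the tool's x, y, z in rad. In form: [[jaw, tx, ty, tz, ax, ay, az], ...]. A call has 1 to 20 rows; each row is the pose to reach, as a shift and turn from the pose commanded when the call began, along the tool's axes at that moment; what a row does not reach only later rows make up. A row lasts 1/10 s, in which the tool goes at most 50 mm and 8.59 degrees, less where a joint would pass 70% of its speed; a pose out of reach is approached as far as the arm can. A call with a gripper value outside its range is refused whole. The fingers move at their own pace and stop on an object; FORCE is the grip in N (left out, the last holds). Time passes only in rows, so rows that repeat a pose let the fingers close. It gives the time, the measured TCP pose, the force, the opening and the grip force at its end, in the units of the state.
- telemetry.observe(): the state, without advancing time (a new reading comes with each control period).
- optics.get_image(name): name is "scene" or "top" or "wrist"; returns a dict with "frame" (480x640x3 uint8, blue, green, red), "fx", "fy", "cx", "cy" (pixels), "pose" (4x4, takes a point from camera to world coordinates); the wrist camera has in their place "tool_from_camera" (4x4, takes a point from camera to tool coordinates, whose origin is the TCP and whose axes are the flange's). Camera axes: x right, y down, z forward; pixel columns grow to the right and rows downward; lengths in m; the calibration is good to about 2 mm. A picture is of the moment at which its call begins: read the wrist's pose just before it. There is no depth.
- finish_job(): hands the job in; it is judged then, once.
The state is a dict: "t": time; "qpos": joint angles; "dq": joint speeds; "tau": joint torques, N m; "tool_pos": TCP position; "orientation": TCP orientation; "ft_force": force on the tool from outside, world axes, zero at the start; "moment": the same for the moment, N m; "gripper_width": finger opening in m; "grasp_force": force on a finger pad.
Only numpy, scipy, OpenCV 4.12 (cv2) and the standard library are available. Lean on these libraries where they do the work, as an engineer would, in place of code of your own. Each camera call takes 0.05 s, during which the arm holds its last target. There are 200 camera calls.

TASK

Zero the bench scale by pressing its green key fully down with nothing on the pan. Then lift the small oil canister off the drip stand by its handle and set it down gently, upright in the middle of the scale's pan; do not drop or tip it, and do not press the key once the canister stands on the pan. Leave the other things on the bench where they are.

Things in the scene. Friction and masses are not known exactly. Their poses are not given: they have to be found in the camera images.
- canister: Grey oil canister, blue/yellow label, 0.4-0.9 kg, upright on the stand. Body 150 (x) by 90 (y) by 130 mm, too wide to grip; 184 high in all. Origin: centre of underside, z up; mass centre above it. Black cap (36 across, top at 172) at x = -53. Handle: level bar along x, 20 wide (y), 18 thick (166 to 184 up), x = -28 to +68, a post at each end, 26 mm gap below, shoulder 140 up.
- canister_grip (a point): Middle of the handle bar's section at a good place to pinch across y from above, 10 mm in +x of the canister's origin and 175 mm above its underside.
- stand: Fixed drip stand: orange tray 210 by 210 mm with 22 mm rim, over it a black slotted steel platform 180 by 180 mm whose flat top is 70 mm above the table. Origin: on the table below the platform's centre. Other equipment, up to 260 mm high, stands only beyond 0.42 m to either side and along the table's far edge.
- scale: Fixed white bench scale with a flat square aluminium pan 200 by 200 mm, its top 60 mm above the table; the pan does not move. Origin: on the table below the pan's centre. A low console (top 30 mm up) with a dark display and the green key sticks out to the scale's -x side, to 175 mm from the origin.
- pan_centre (a point): Centre of the pan's top face, 60 mm above the table.
- zero_key_top (a point): Centre of the green round zero key's top face (28 mm across), which moves with the key; in the scale's frame at x = -143, y = -45 mm. Pressed straight down.
- zero_key (a joint): Travel of the green zero key in m: 0 released, 0.006 fully down (takes about 5 N); it springs back.
- spray_white: Bystander: white cleaner bottle with blue label and narrow neck, red cap, 60 mm across, 190 mm high, origin under its centre. Leave it.
- spray_black: Bystander: black additive bottle with grey label and narrow neck, red cap, 60 mm across, 160 mm high, origin under its centre. Leave it.
- cup: Bystander: black plastic cup, 72 mm across, 85 mm high, origin under its centre. Leave it.
- screwdriver: Bystander: red-handled screwdriver 180 mm long, lying along its x between stand and scale, under 40 mm high. Leave it.
There are look-alikes about, which are no part of the job. What is shaped like the canister but turquoise is not meant.

How it is judged:
On the way, in this order (a step that is already met when the one before it is completed fails the run):
1. the zero key is pressed down while the canister is still on the stand (value of joint zero_key above 0.0045 m and contact force between canister and stand above 1 N), for 0.05 s.
2. the canister is lifted at least 20 mm clear of the stand, in the fingers (z of canister in the frame of stand above 0.09 m and contact force between the fingers and canister above 1 N), for 0.1 s.
At the end, for the whole second after the job is handed in: The canister stands upright (within 0.08 rad) and at rest on the scale's pan, its centre within 30 mm of the pan's centre, any way round, and the zero key is released (horizontal distance between canister and pan_centre below 0.03 m and z of canister in the frame of pan_centre between -0.006 and 0.006 m and angle between canister's own z axis and vertical below 0.08 rad and contact force between canister and scale above 1 N and linear speed of canister below 0.02 m/s and angular speed of canister below 0.1 rad/s and value of joint zero_key below 0.002 m); the robot touches nothing.
It fails at once if the zero key is pressed (more than 3 mm) while the canister rests on the scale (value of joint zero_key above 0.003 m and contact force between canister and scale above 1 N).
It fails at once if the canister is dropped (falls out of the fingers faster than 0.6 m/s, about 20 mm) (linear speed of canister above 0.6 m/s and contact force between the fingers and canister below 0.5 N).
It fails at once if the canister is tipped more than 0.5 rad (angle between canister's own z axis and vertical above 0.5 rad).
It fails at once if a bystander is moved more than 30 mm (distance of any of spray_white, spray_black, cup, screwdriver from where it was at the start of the episode above 0.03 m).
It also fails if it takes over 59 s, if anything falls off the work surface, if the arm or the gripper's body presses on something with over 40 N, if the wrist force passes 120 N, or if a joint passes its speed limit or range.

## Working session

There is one attempt and no reset: what is moved stays moved. The work goes in short steps, Python scripts to look and compute and a shell command to move; the robot and the scene stay as the last step left them, time stands still between calls to the robot, and variables do not carry over. Pictures are saved under pics/ and viewed, at most 13 in all, crops included, and the job is handed in when it is done.

```bash
mkdir -p pics; python3 - <<'E'
from rig import telemetry, optics
import cv2,pickle
s=telemetry.observe(); print(s)
for n in("top","scene"):
    d=optics.get_image(n); pickle.dump(d,open(n+'.pkl','wb')); cv2.imwrite(f'pics/{n}1.png',d['frame']); print(n,d['fx'],d['cx'],d['cy'],d['pose'])
E
```

```text
{'t': 0.0, 'qpos': array([ 1.20879654,  0.41189856, -0.01272779,  1.597004  ,  0.00561387,
        1.13431365, -0.08219132]), 'dq': array([-1.05235519e-03,  4.35442283e-04,  1.08187379e-03, -8.48333381e-04,
        7.98451118e-05,  1.17851353e-03,  2.36270419e-03]), 'tau': array([-7.55491055e-04, -5.87950480e+01,  6.42029252e-01, -2.91078204e+01,
       -5.37337444e-02,  1.84888369e-02,  1.04785147e-04]), 'tool_pos': array([ 0.18083115, -0.5977949 ,  0.2468262 ]), 'orientation': array([-3.10621187e+00, -4.59697860e-01,  5.48285512e-04]), 'ft_force': array([-0.31979924,  0.37698999,  0.62588275]), 'moment': array([-0.03800361, -0.00191864, -0.02100793]), 'grasp_force': 0.0, 'gripper_width': 0.08780963231420587}
top 534.0310956232283 316.4303666910366 236.35206889973708 [[ 0.07372381 -0.97316591  0.21797458  0.3334461 ]
 [-0.9972757  -0.07140479  0.01850791 -0.01990074]
 [-0.00244684 -0.21874522 -0.97577894  1.4624906 ]
 [ 0.          0.          0.          1.        ]]
scene 580.4880100683224 325.3359059801879 254.1057560052104 [[-0.84844323  0.32241838 -0.41975048  1.3304817 ]
 [ 0.52925025  0.5260667  -0.66569362  1.11737668]
 [ 0.00618489 -0.7869563  -0.61697774  1.22146577]
 [ 0.          0.          0.          1.        ]]
```

View pics/top1.png

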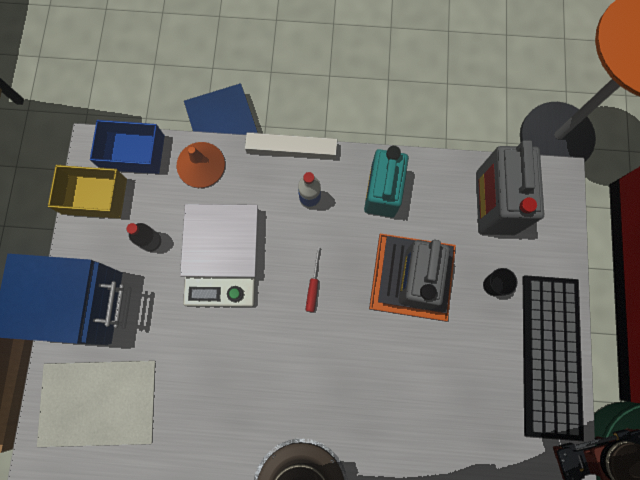

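View pics/scene1.png

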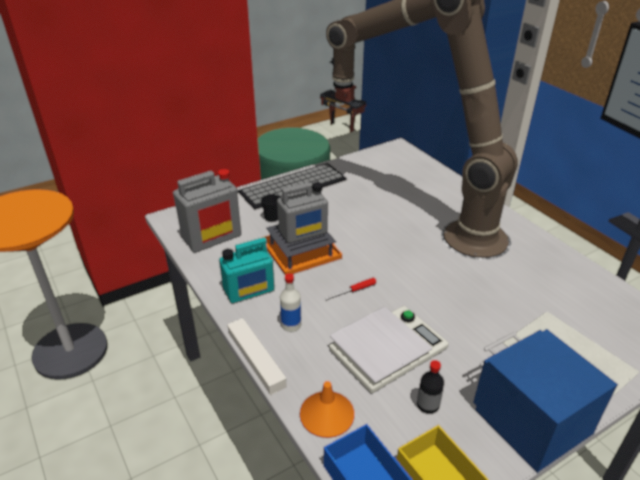

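The top view shows the canister on the stand at about (428,272), with its cap at (429,292), the pan at about (220,240) and the key at (235,293). In the scene view the cap is at (317,188) and the key at (408,315). Next I'll get enlargements and mask-based measurements.

```bash
cat > h.py <<'E'
import numpy as np,cv2,pickle
def ray(d,uv):
    P=d['pose'];v=P[:3,:3]@[(uv[0]-d['cx'])/d['fx'],(uv[1]-d['cy'])/d['fy'],1];return P[:3,3],v/np.linalg.norm(v)
def plane(d,uv,z):
    o,v=ray(d,uv);return o+v*(z-o[2])/v[2]
def tri(a,ua,b,ub):
    (o,v),(p,w)=ray(a,ua),ray(b,ub);t=np.linalg.lstsq(np.c_[v,-w],p-o,rcond=None)[0]
    A,B=o+v*t[0],p+w*t[1];return (A+B)/2,np.linalg.norm(A-B)
def blobs(d,lo,hi,box,k=1):
    x0,y0,x1,y1=box;h=cv2.cvtColor(d['frame'],cv2.COLOR_BGR2HSV)
    m=np.zeros(h.shape[:2],np.uint8);m[y0:y1,x0:x1]=cv2.inRange(h,lo,hi)[y0:y1,x0:x1]
    cs=sorted(cv2.findContours(m,0,2)[0],key=cv2.contourArea)[::-1][:k];return cs
def cen(c):
    m=cv2.moments(c);return np.array([m['m10'],m['m01']])/m['m00']
E
python3 - <<'E'
from h import *
T,S=[pickle.load(open(n+'.pkl','rb')) for n in('top','scene')]
g=lambda d,b:cen(blobs(d,(45,80,40),(85,255,255),b)[0])
kt,ks=g(T,(215,280,250,310)),g(S,(395,300,420,330));print('key',kt,ks,tri(T,kt,S,ks))
c=blobs(T,(5,120,100),(20,255,255),(350,220,470,330))[0];c=cv2.convexHull(c);r=cv2.minAreaRect(c);b=cv2.boxPoints(r)
print('tray',b.round(1).tolist(),[plane(T,p,.022).round(4).tolist() for p in b])
cr=np.hstack([cv2.resize(T['frame'][225:325,370:470],(400,400),interpolation=3),cv2.resize(T['frame'][200:310,170:280],(400,400),interpolation=3)])
cv2.imwrite('pics/crop1.png',cr)
cr=np.hstack([cv2.resize(S['frame'][175:275,260:360],(400,400),interpolation=3),cv2.resize(S['frame'][290:400,325:450],(400,352),interpolation=3)[:400] if 0 else cv2.resize(S['frame'][285:400,330:445],(400,400),interpolation=3)])
cv2.imwrite('pics/crop2.png',cr)
E
```

```text
key [233.51470588 293.13235294] [407.61904762 314.767507  ] (array([0.47907201, 0.21558562, 0.04645012]), np.float64(0.0013531510884317475))
tray [[368.3999938964844, 309.29998779296875], [379.29998779296875, 233.0], [457.79998779296875, 244.3000030517578], [446.8999938964844, 320.6000061035156]] [[0.4654, -0.1463, 0.022], [0.6773, -0.1653, 0.022], [0.6615, -0.3825, 0.022], [0.4511, -0.3568, 0.022]]
```

View pics/crop1.png

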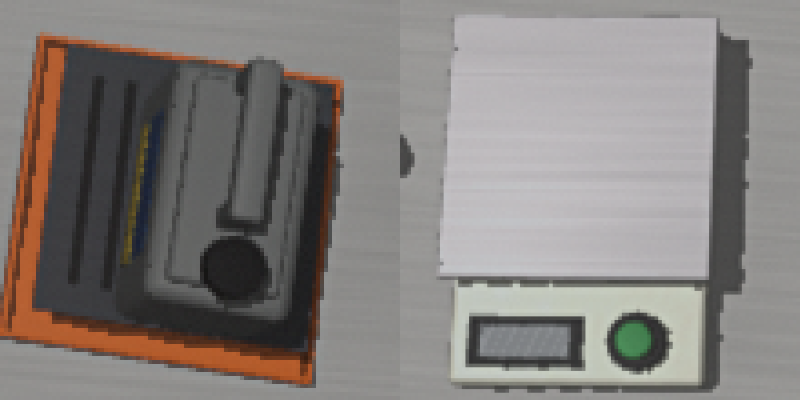

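View pics/crop2.png

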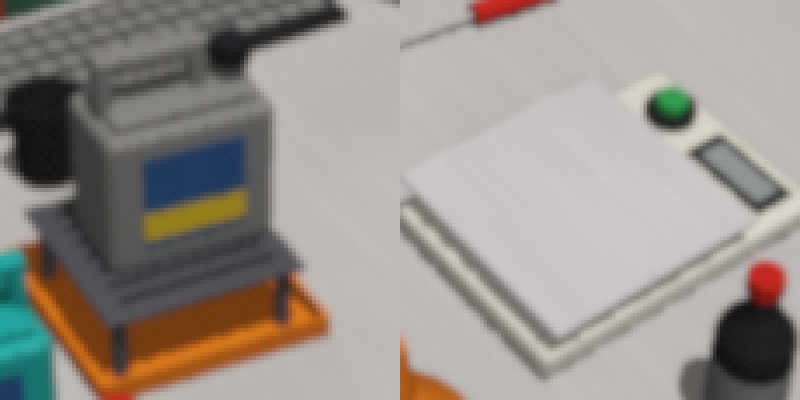

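The crops show these features:
- **Handle:** runs from crop1 (263,62) to (243,222).
- **Cap:** at (234,267).
- **Pan corners:** at crop1 (455,17), (717,17), (710,279) and (440,275).

Next I triangulate them.

```bash
python3 - <<'E'
from h import *
T,S=[pickle.load(open(n+'.pkl','rb')) for n in('top','scene')]
f=lambda x,y,u,v,s,x0=0:((x-x0+.5)/s+u-.5,(y+.5)/s+v-.5)
tl=lambda x,y:f(x,y,370,225,4);tr=lambda x,y:f(x,y,170,200,400/110,400)
sl=lambda x,y:f(x,y,260,175,4);sr=lambda x,y:f(x,y,330,285,400/115,400)
P=[]
for a,b in [((710,279),(595,80)),((440,275),(745,232)),((455,17),(558,338)),((717,17),(402,180))]:
    p,e=tri(T,tr(*a),S,sr(*b));P.append(plane(T,tr(*a),.06));print('pan',p.round(4),round(e,4),P[-1].round(4))
P=np.array(P);print('centre',P.mean(0))
k=plane(T,(233.5,293.1),.045);print('key z.045',k)
for a in range(0,1):
  xa=(P[2]+P[3]-P[0]-P[1]);print('scale yaw',np.degrees(np.arctan2(xa[1],xa[0])), [np.linalg.norm(P[i]-P[i-1]) for i in range(4)])
print('cap',tri(T,tl(234,267),S,sl(228,40)),plane(T,tl(234,267),.242))
A,B=plane(T,tl(266,62),.254),plane(T,tl(247,215),.254);print('handle',A,B,np.linalg.norm(A-B),np.degrees(np.arctan2(*(A-B)[1::-1])))
E
```

```text
pan [0.5243 0.1641 0.0563] 0.0074 [0.5265 0.1612 0.06  ]
pan [0.5178 0.3599 0.0479] 0.0032 [0.515  0.3578 0.06  ]
pan [0.7098 0.373  0.0576] 0.0017 [0.7098 0.3718 0.06  ]
pan [0.723  0.1776 0.057 ] 0.0052 [0.7242 0.1756 0.06  ]
centre [0.61890113 0.26658053 0.06      ]
key z.045 [0.47980783 0.21542197 0.045     ]
scale yaw 4.13246854691202 [np.float64(0.19816807803010064), np.float64(0.19690353433679963), np.float64(0.1952984499636345), np.float64(0.19674040549824232)]
cap (array([ 0.4962247 , -0.26117791,  0.24272671]), np.float64(0.0005246066207239107)) [ 0.49611542 -0.26114862  0.242     ]
handle [ 0.61475108 -0.27388999  0.254     ] [ 0.52473847 -0.26532146  0.254     ] 0.09041951477462754 -5.4377411389823305
```

```bash
cat > go.py <<'E'
import sys,numpy as np
from rig import telemetry
from scipy.spatial.transform import Rotation as Ro
def rel(p,yaw):
    s=telemetry.observe();R=Ro.from_rotvec(s['orientation'])
    G=Ro.from_euler('z',yaw,degrees=True)*Ro.from_rotvec([np.pi,0,0])
    print('cm',(R.inv().apply(np.array(p)-s['tool_pos'])*100).round(2),'turn',(R.inv()*G).as_rotvec().round(4),'pos',s['tool_pos'].round(4),'F',s['ft_force'].round(1),'w',round(s['gripper_width'],4),'g',s['grasp_force'],'t',s['t'])
if __name__=='__main__': a=list(map(float,sys.argv[1:]));rel(a[:3],a[3])
E
python3 go.py .48 -.29 .42 -5.5
```

```text
cm [ 37.55 -20.83 -17.28] turn [-0.0014  0.0004  0.3898] pos [ 0.1808 -0.5978  0.2469] F [ 0.3  0.2 -0.5] w 0.0879 g 0.0 t 0.1
```

```bash
python3 -m inch '[[1,3,-2,-4,0,0,0.05],[1,6,-4,-8,0,0,0.1],[1,10,-6,-12,0,0,0.15],[1,14,-8,-16,0,0,0.2],[1,18,-10,-17.3,0,0,0.25],[1,22,-12,-17.3,0,0,0.3],[1,26,-14.5,-17.3,0,0,0.34],[1,30,-17,-17.3,0,0,0.39],[1,34,-19,-17.3,0,0,0.39],[1,37.5,-20.8,-17.3,0,0,0.39],[1,37.5,-20.8,-17.3,0,0,0.39],[1,37.5,-20.8,-17.3,0,0,0.39],[1,37.5,-20.8,-17.3,0,0,0.39]]'
python3 - <<'E'
from rig import telemetry, optics
import cv2,pickle
s=telemetry.observe();d=optics.get_image('wrist');d['s']=s;pickle.dump(d,open('w1.pkl','wb'));cv2.imwrite('pics/w1.png',d['frame']);print(s['tool_pos'],s['orientation'],d['tool_from_camera'],d['fx'],d['cx'],d['cy'])
E
python3 go.py .479 .2155 .25 3
```

```text
t: 1.4
tool_pos: [0.4787, -0.2918, 0.4204]
orientation: [3.137, -0.154, -0.002]
ft_force: [0.6, -0.1, -0.1]
gripper_width: 0.0877
grasp_force: 0.0
[ 0.47868328 -0.29179448  0.42037368] [ 3.13736314e+00 -1.53950273e-01 -1.54759507e-03] [[ 9.62262553e-04 -9.57693668e-01 -2.87787965e-01  7.92054744e-02]
 [ 9.99999532e-01  8.92610294e-04  3.73243115e-04 -4.24245984e-05]
 [-1.00570068e-04 -2.87788190e-01  9.57694078e-01 -1.35792829e-01]
 [ 0.00000000e+00  0.00000000e+00  0.00000000e+00  1.00000000e+00]] 377.58263540756906 316.6002600111288 235.63800669771297
cm [ -4.96 -50.53  17.02] turn [ 0.0005  0.0006 -0.1512] pos [ 0.4786 -0.2921  0.4205] F [ 0.9  0.2 -0.6] w 0.0876 g 0.0 t 1.45
```

View pics/w1.png

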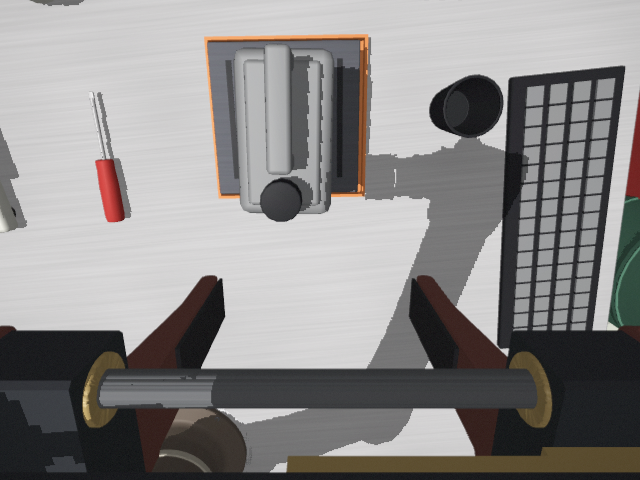

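The wrist view shows the bar from (278,46) to (280,172) and the cap at (281,200). The cup is well to the right, at (467,106). I'll compute the grip point from this view and move above the key with the jaws closed.

```bash
python3 -m inch '[[0.5,-0.5,-3,0,0,0,0],[0.5,-1,-7,0,0,0,-0.03],[0,-1.5,-11,0,0,0,-0.05],[0,-2,-15,2,0,0,-0.07],[0,-2.5,-19,4,0,0,-0.1],[0,-3,-23,6,0,0,-0.12],[0,-3.5,-27,8,0,0,-0.15],[0,-4,-31,10,0,0,-0.15],[0,-4.5,-35,12,0,0,-0.15],[0,-5,-39,14,0,0,-0.15],[0,-5,-43,16,0,0,-0.15],[0,-5,-47,17,0,0,-0.15],[0,-5,-50.5,17,0,0,-0.15],[0,-5,-50.5,17,0,0,-0.15],[0,-5,-50.5,17,0,0,-0.15],[0,-5,-50.5,17,0,0,-0.15],[0,-5,-50.5,17,0,0,-0.15]]' 10
cat >> h.py <<'E'
from scipy.spatial.transform import Rotation as Ro
def wcam(d):
    s=d['s'];M=np.eye(4);M[:3,:3]=Ro.from_rotvec(s['orientation']).as_matrix();M[:3,3]=s['tool_pos'];d['pose']=M@d['tool_from_camera'];return d
E
python3 - <<'E'
from h import *
from rig import telemetry, optics
T,S=[pickle.load(open(n+'.pkl','rb')) for n in('top','scene')]
W=wcam(pickle.load(open('w1.pkl','rb')))
A,B=plane(W,(278.5,46),.254),plane(W,(280,172),.254);print('handle',A,B,np.linalg.norm(A-B),np.degrees(np.arctan2(*(A-B)[1::-1])))
print('cap',plane(W,(281,200),.242),tri(W,(281,200),T,(428.2,291.5)))
s=telemetry.observe();d=optics.get_image('wrist');d['s']=s;pickle.dump(d,open('w2.pkl','wb'));cv2.imwrite('pics/w2.png',d['frame']);wcam(d)
c=blobs(d,(45,80,40),(85,255,255),(0,0,640,480))[0];u=cen(c);print(u,cv2.contourArea(c),plane(d,u,.045),tri(d,u,T,(233.5,293.1)))
E
python3 go.py .479 .2155 .25 3
```

```text
t: 3.15
tool_pos: [0.4789, 0.215, 0.2508]
orientation: [3.14, 0.08, 0.001]
ft_force: [-0.5, 0.5, 0.5]
gripper_width: 0.0004
grasp_force: 0.0
handle [ 0.61271364 -0.27721791  0.254     ] [ 0.52239754 -0.26695894  0.254     ] 0.09089688816078192 -6.480429080699176
cap [ 0.4975797  -0.26357492  0.242     ] (array([ 0.4965305 , -0.26271394,  0.23575491]), np.float64(0.0004135548982281726))
[317.57139429 212.45308375] 694.5 [0.47808252 0.21380279 0.045     ] (array([0.47933031, 0.21416011, 0.05097695]), np.float64(0.0006043087440392306))
cm [ 0.02 -0.02  0.09] turn [ 0.0007 -0.0006 -0.0012] pos [0.4789 0.2153 0.2509] F [ 0.2 -0.6 -0.4] w 0.0003 g 0.0 t 3.2
```

View pics/w2.png

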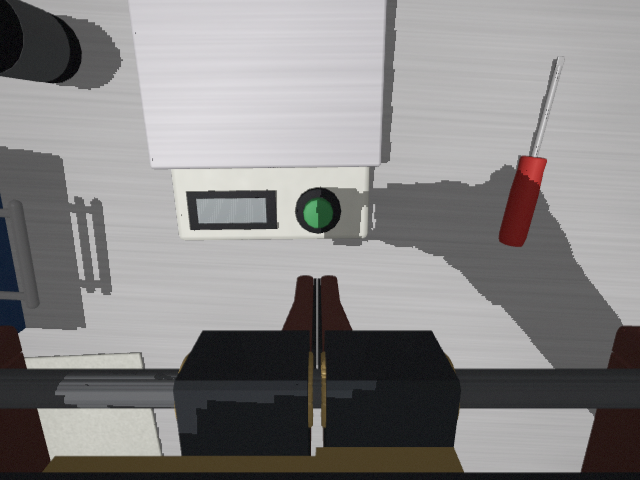

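The key is at (318,212) and sits under the tool; both views put it near (0.479, 0.214). I'll lower the arm and watch the force.

```bash
python3 -m inch '[[0,0,0.05,3,0,0,0],[0,0,0.05,7,0,0,0],[0,0,0.05,11,0,0,0],[0,0,0.05,14,0,0,0],[0,0,0.05,16,0,0,0],[0,0,0.05,17,0,0,0],[0,0,0.05,17.2,0,0,0],[0,0,0.05,17.4,0,0,0],[0,0,0.05,17.6,0,0,0],[0,0,0.05,17.6,0,0,0]]'
python3 go.py .479 .215 .066 3
```

```text
t: 4.2
tool_pos: [0.4791, 0.2165, 0.0755]
orientation: [-3.14, -0.084, -0.003]
ft_force: [0.4, -0.8, 1.9]
gripper_width: 0.0005
grasp_force: 1.2
cm [-0.02  0.15  0.95] turn [-0.0002 -0.0017  0.0012] pos [0.4791 0.2165 0.0755] F [ 0.4 -0.8  1.9] w 0.0005 g 1.2114222641685046 t 4.2
```

```bash
python3 -m inch '[[0,0,0.1,0.2,0,0,0],[0,0,0.1,0.3,0,0,0],[0,0,0.1,0.4,0,0,0],[0,0,0.1,0.4,0,0,0]]'; python3 -m inch '[[0,0,0,0.1,0,0,0],[0,0,0,0.2,0,0,0],[0,0,0,0.2,0,0,0]]'
```

```text
t: 4.6
tool_pos: [0.4791, 0.2163, 0.0714]
orientation: [-3.139, -0.085, -0.003]
ft_force: [0.3, 1.5, 7.7]
gripper_width: 0.0005
grasp_force: 3.7
t: 4.9
tool_pos: [0.4792, 0.2164, 0.071]
orientation: [-3.14, -0.085, -0.004]
ft_force: [-6.4, -1.1, 26.3]
gripper_width: 0.0
grasp_force: 13.2
```

The key bottomed out at 26 N, so the step is met. I'll retreat upward, go to the canister and refine both targets.

```bash
python3 -m inch '[[0,0,0,-1,0,0,0],[0,0,0,-4,0,0,0],[0,0,0,-8,0,0,0],[0,0,0,-12,0,0,0],[0.5,0,0,-16,0,0,0],[1,0,0,-20,0,0,0],[1,0,0,-24,0,0,0],[1,0,0,-28,0,0,0],[1,0,0,-32,0,0,0],[1,0,0,-35,0,0,0],[1,0,0,-35,0,0,0],[1,0,0,-35,0,0,0]]'
python3 - <<'E'
from h import *
from rig import telemetry, optics
W=wcam(pickle.load(open('w2.pkl','rb')))
A,B=plane(W,(150,167),.06),plane(W,(382,165),.06)
x=np.array([(A-B)[1],-(A-B)[0],0]);x/=np.linalg.norm(x);print(A,B,np.linalg.norm(A-B),'centre',(A+B)/2+.1*x,'yaw',np.degrees(np.arctan2(x[1],x[0])))
s=telemetry.observe();d=optics.get_image('wrist');d['s']=s;pickle.dump(d,open('w3.pkl','wb'));cv2.imwrite('pics/w3.png',d['frame']);wcam(d)
u=[318,212];c=blobs(d,(45,80,40),(85,255,255),(0,0,640,480))[0];print(cen(c),plane(d,cen(c),.052))
E
python3 go.py .5585 -.2695 .35 -6; python3 go.py .619 .268 .35 3
```

```text
t: 6.1
tool_pos: [0.4784, 0.2151, 0.4183]
orientation: [3.14, 0.084, 0.0]
ft_force: [-0.3, -0.1, 0.1]
gripper_width: 0.0606
grasp_force: 0.0
[0.51403015 0.35941313 0.06      ] [0.52598184 0.16118656 0.06      ] 0.1985865437170286 centre [0.61982472 0.26631822 0.06      ] yaw 3.4503615214011516
[317.44153846 183.94153846] [0.4788457  0.21369962 0.052     ]
cm [ 5.44 48.79  6.79] turn [0.0012 0.0015 0.1582] pos [0.4782 0.2148 0.4174] F [-0.2 -0.2 -0.5] w 0.0643 g 0.0 t 6.15
cm [14.36 -4.56  6.72] turn [0.0011 0.0016 0.0011] pos [0.4782 0.2148 0.4174] F [-0.2 -0.2 -0.5] w 0.0643 g 0.0 t 6.15
```

View pics/w3.png

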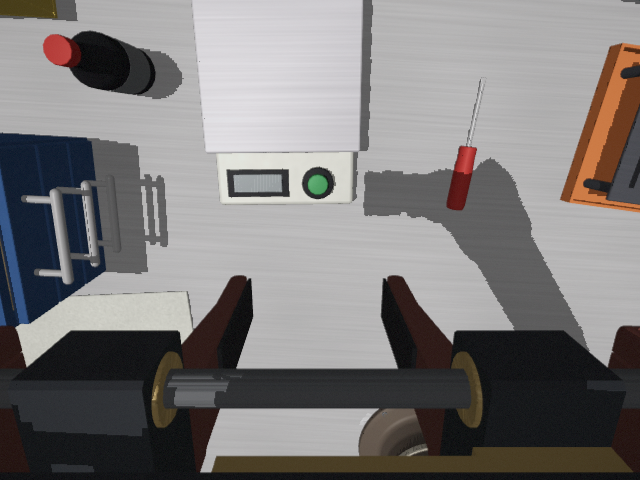

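The key is released (318,184), and the pan is consistent at (0.6195, 0.2665). Next I go above the handle.

```bash
python3 -m inch '[[1,0.5,3,0,0,0,0.02],[1,1,7,0,0,0,0.04],[1,1.5,11,0,0,0,0.06],[1,2,15,0,0,0,0.08],[1,2.5,19,0,0,0,0.1],[1,3,23,0,0,0,0.12],[1,3.5,27,0,0,0,0.14],[1,4,31,0,0,0,0.158],[1,4.5,35,1,0,0,0.158],[1,5,39,3,0,0,0.158],[1,5.4,43,5,0,0,0.158],[1,5.4,47,6,0,0,0.158],[1,5.4,48.8,6.7,0,0,0.158],[1,5.4,48.8,6.7,0,0,0.158],[1,5.4,48.8,6.7,0,0,0.158],[1,5.4,48.8,6.7,0,0,0.158]]'
python3 - <<'E'
from h import *
from rig import telemetry, optics
s=telemetry.observe();d=optics.get_image('wrist');d['s']=s;pickle.dump(d,open('w4.pkl','wb'));cv2.imwrite('pics/w4.png',d['frame'])
E
python3 go.py .5585 -.27 .251 -6
```

```text
t: 7.75
tool_pos: [0.5593, -0.2665, 0.3522]
orientation: [-3.137, 0.159, -0.001]
ft_force: [-0.7, 0.4, -0.1]
gripper_width: 0.0879
grasp_force: 0.0
cm [-0.05  0.34 10.15] turn [-0.0004 -0.0012  0.0034] pos [ 0.5593 -0.2667  0.3525] F [-0.1 -0.3 -0.6] w 0.0877 g 0.0 t 7.8
```

View pics/w4.png

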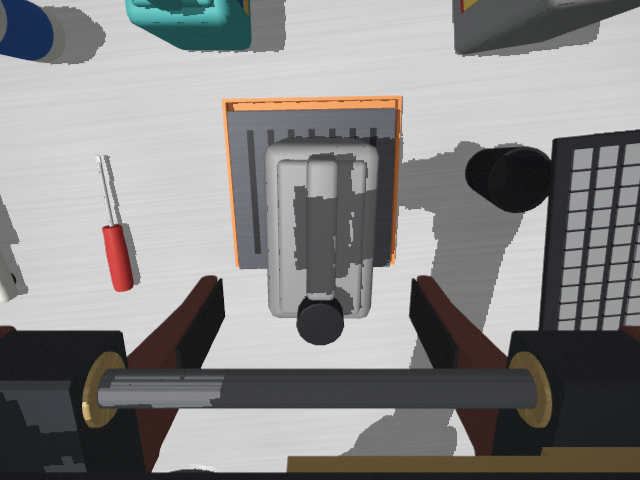

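The bar runs from (322,158) to (320,294), with the cap at (320,322). It sits roughly centred between the fingers. I'll triangulate it against the first wrist view.

```bash
python3 - <<'E'
from h import *
a,b=[wcam(pickle.load(open(f'w{i}.pkl','rb'))) for i in(1,4)]
for n,u,v in(('far',(278.5,46),(322,158)),('near',(280,172),(320,294)),('cap',(281,200),(320,322))):
    print(n,tri(a,u,b,v),plane(b,v,.242 if n=='cap' else .254))
E
```

```text
far (array([ 0.61561833, -0.2758597 ,  0.23780645]), np.float64(0.00034569702280037477)) [ 0.61701829 -0.27562228  0.254     ]
near (array([ 0.52086346, -0.26532787,  0.24132342]), np.float64(0.0005418417373160301)) [ 0.52681437 -0.26555211  0.254     ]
cap (array([ 0.49684232, -0.26294519,  0.23837352]), np.float64(0.0004350673962053468)) [ 0.49883667 -0.26290401  0.242     ]
```

```bash
python3 -m inch '[[1,0,0.25,3,0,0,0],[1,0,0.25,5.5,0,0,0],[1,0,0.25,7.5,0,0,0],[1,0,0.25,9,0,0,0],[1,0,0.25,10.2,0,0,0],[1,0,0.25,10.2,0,0,0],[1,0,0.25,10.2,0,0,0]]' 30; python3 -m inch '[[0,0,0,0,0,0,0],[0,0,0,0,0,0,0],[0,0,0,0,0,0,0],[0,0,0,0,0,0,0],[0,0,0,0,0,0,0],[0,0,0,0,0,0,0],[0,0,0,0,0,0,0],[0,0,0,0,0,0,0],[0,0,0,0,0,0,0],[0,0,0,0,0,0,0]]' 30
```

```text
t: 8.5
tool_pos: [0.5588, -0.2709, 0.2505]
orientation: [3.137, -0.162, 0.001]
ft_force: [-0.4, -0.2, -0.0]
gripper_width: 0.0878
grasp_force: 0.0
t: 9.5
tool_pos: [0.5585, -0.2713, 0.2495]
orientation: [-3.137, 0.163, -0.0]
ft_force: [0.7, 0.6, -1.1]
gripper_width: 0.0199
grasp_force: 30.0
```

The width is 19.9 mm, which matches the bar. I'll lift with a firmer grip.

```bash
python3 -m inch '[[0,0,0,-0.3,0,0,0],[0,0,0,-0.8,0,0,0],[0,0,0,-1.6,0,0,0],[0,0,0,-2.8,0,0,0],[0,0,0,-4,0,0,0],[0,0,0,-5.2,0,0,0],[0,0,0,-6.2,0,0,0],[0,0,0,-6.8,0,0,0],[0,0,0,-7,0,0,0],[0,0,0,-7,0,0,0]]' 45
python3 - <<'E'
from h import *
from rig import telemetry, optics
s=telemetry.observe();print(s['ft_force'],s['moment'])
for n in('scene','wrist'):
    d=optics.get_image(n);d['s']=s;pickle.dump(d,open(n+'5.pkl','wb'))
    globals()[n]=d['frame']
cv2.imwrite('pics/x5.png',np.hstack([cv2.resize(scene[100:300,230:450],(440,400)),cv2.resize(wrist[100:400,180:450],(360,400))]))
E
python3 go.py .6295 .2665 .32 3.5
```

```text
t: 10.5
tool_pos: [0.5584, -0.2715, 0.3197]
orientation: [3.137, -0.164, 0.0]
ft_force: [-0.1, -0.3, -4.1]
gripper_width: 0.02
grasp_force: 45.0
[-0.05603261 -0.33788571 -4.14596917] [ 0.05752957 -0.00905077  0.02614737]
cm [  1.51 -54.24  -0.08] turn [-0.0003  0.0009 -0.1652] pos [ 0.5582 -0.2714  0.3191] F [ 0.3  0.3 -4.4] w 0.0198 g 44.984564781188965 t 10.6
```

View pics/x5.png

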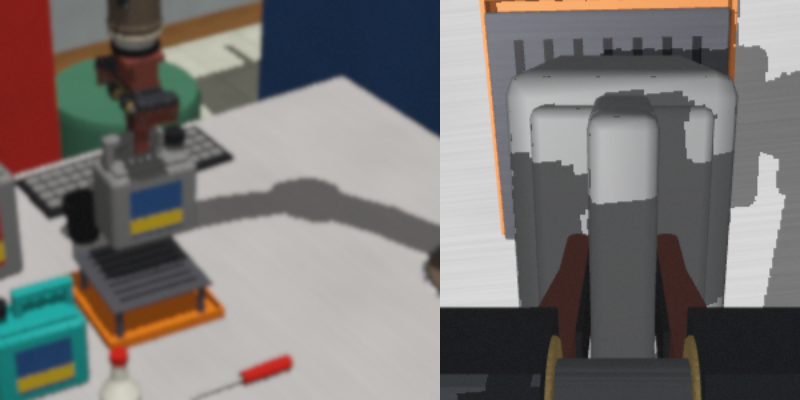

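The canister is lifted and level, with a load of about 4.2 N. I'll raise it above the bottles' height and carry it across on a path bent slightly toward the robot.

```bash
python3 -m inch '[[0,0,0,-0.8,0,0,0],[0,0,0,-2.4,0,0,0],[0,0,0,-4.2,0,0,0],[0,0,-0.5,-6,0,0,0],[0,-0.5,-1.5,-7.2,0,0,0],[0,-1,-3,-8,0,0,-0.01],[0,-1.5,-5,-8,0,0,-0.03],[0,-2,-7.5,-8,0,0,-0.05],[0,-2.5,-10,-8,0,0,-0.07],[0,-3,-13,-8,0,0,-0.09],[0,-3,-16,-8,0,0,-0.11],[0,-3,-19,-8,0,0,-0.13],[0,-3,-22,-8,0,0,-0.15],[0,-3,-25,-8,0,0,-0.165],[0,-3,-28,-8,0,0,-0.165],[0,-3,-31,-8,0,0,-0.165],[0,-3,-33.5,-8,0,0,-0.165],[0,-3,-35,-8,0,0,-0.165],[0,-3,-36,-8,0,0,-0.165],[0,-3,-36,-8,0,0,-0.165]]'
python3 go.py .6295 .267 .32 3.5
```

```text
t: 12.6
tool_pos: [0.5656, 0.0913, 0.3994]
orientation: [-3.14, -0.099, 0.001]
ft_force: [1.1, -0.2, -4.0]
gripper_width: 0.0199
grasp_force: 45.0
cm [  7.49 -17.13   7.94] turn [-0.0003  0.0004  0.0022] pos [0.5656 0.0913 0.3994] F [ 1.1 -0.2 -4. ] w 0.0199 g 44.984806180000305 t 12.6
```

```bash
python3 -m inch '[[0,0.5,-1,0,0,0,0],[0,1.3,-3,0,0,0,0],[0,2.4,-5.5,0,0,0,0],[0,3.6,-8,0,0,0,0],[0,4.8,-10.8,0,0,0,0],[0,5.8,-13.5,0,0,0,0],[0,6.7,-15.5,0.5,0,0,0],[0,7.2,-16.6,1.5,0,0,0],[0,7.5,-17.1,3,0,0,0],[0,7.5,-17.1,5,0,0,0],[0,7.5,-17.1,7,0,0,0],[0,7.5,-17.1,9,0,0,0],[0,7.5,-17.1,11,0,0,0],[0,7.5,-17.1,12.5,0,0,0],[0,7.5,-17.1,13.5,0,0,0],[0,7.5,-17.1,14,0,0,0],[0,7.5,-17.1,14,0,0,0],[0,7.5,-17.1,14,0,0,0]]'
python3 - <<'E'
from h import *
from rig import telemetry, optics
f={}
for n in('scene','top','wrist'):
    d=optics.get_image(n);d['s']=telemetry.observe();pickle.dump(d,open(n+'6.pkl','wb'));f[n]=d['frame']
cv2.imwrite('pics/x6.png',np.hstack([cv2.resize(f['scene'][220:410,320:460],(295,400)),cv2.resize(f['top'][190:320,160:290],(400,400))]))
E
python3 go.py .6295 .267 .2395 3.5
```

```text
t: 14.4
tool_pos: [0.6308, 0.2651, 0.2605]
orientation: [-3.14, -0.095, -0.002]
ft_force: [0.3, 0.0, -4.0]
gripper_width: 0.0196
grasp_force: 45.0
cm [-0.12 -0.18  2.1 ] turn [-0.0005 -0.0013 -0.0002] pos [0.6308 0.2652 0.2605] F [ 0.5  0.  -3.7] w 0.0194 g 44.984498620033264 t 14.55
```

View pics/x6.png

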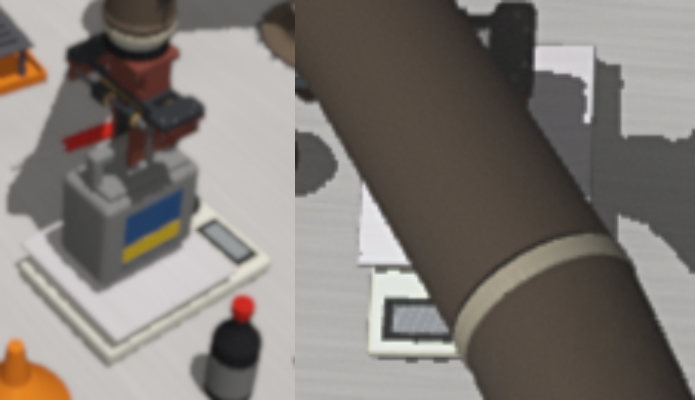

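The scene shows the canister hanging level just above the pan. I'll lower it slowly until it touches.

```bash
python3 -m inch '[[0,-0.1,-0.1,0.4,0,0,0],[0,-0.1,-0.2,0.8,0,0,0],[0,-0.1,-0.2,1.2,0,0,0],[0,-0.1,-0.2,1.5,0,0,0],[0,-0.1,-0.2,1.7,0,0,0],[0,-0.1,-0.2,1.8,0,0,0],[0,-0.1,-0.2,1.8,0,0,0]]'; python3 -m inch '[[0,0,0,0.1,0,0,0],[0,0,0,0.2,0,0,0],[0,0,0,0.2,0,0,0],[0,0,0,0.2,0,0,0]]'
```

```text
t: 15.25
tool_pos: [0.6293, 0.2669, 0.2414]
orientation: [3.14, 0.095, -0.0]
ft_force: [-0.2, 0.5, -4.9]
gripper_width: 0.0196
grasp_force: 45.0
t: 15.65
tool_pos: [0.6293, 0.2669, 0.2397]
orientation: [3.14, 0.096, -0.0]
ft_force: [-1.6, -0.1, -3.5]
gripper_width: 0.02
grasp_force: 45.0
```

```bash
python3 -m inch '[[0,0,0,0.1,0,0,0],[0,0,0,0.1,0,0,0],[0,0,0,0.1,0,0,0]]'; python3 -m inch '[[0,0,0,0.1,0,0,0],[0,0,0,0.1,0,0,0],[0,0,0,0.1,0,0,0]]'
```

```text
t: 15.95
tool_pos: [0.6295, 0.2673, 0.2395]
orientation: [-3.14, -0.096, -0.002]
ft_force: [-1.1, 0.2, 3.2]
gripper_width: 0.0196
grasp_force: 45.0
t: 16.25
tool_pos: [0.6295, 0.2675, 0.2394]
orientation: [-3.139, -0.096, -0.003]
ft_force: [-2.7, -0.2, 7.8]
gripper_width: 0.0196
grasp_force: 45.0
```

It is standing on the pan with the load taken up. I'll release it and rise straight up.

```bash
python3 -m inch '[[0,0,0,-0.15,0,0,0],[0.3,0,0,-0.15,0,0,0],[0.5,0,0,-0.15,0,0,0],[0.7,0,0,-0.15,0,0,0],[0.7,0,0,-0.15,0,0,0],[0.7,0,0,-0.15,0,0,0],[0.7,0,0,-0.15,0,0,0]]' 5; python3 -m inch '[[0.7,0,0,-0.5,0,0,0],[0.7,0,0,-1.5,0,0,0],[0.7,0,0,-3.5,0,0,0],[0.7,0,0,-6.5,0,0,0],[0.7,0,0,-9.5,0,0,0],[0.7,0,0,-12.5,0,0,0],[0.7,-2,0,-15,0,0,0],[0.7,-5,2,-15,0,0,0],[0.7,-9,5,-15,0,0,0],[0.7,-13,9,-15,0,0,0],[0.7,-16,13,-15,0,0,0],[0.7,-16,17,-15,0,0,0],[0.7,-16,20,-15,0,0,0],[0.7,-16,24,-15,0,0,0],[0.7,-16,27,-15,0,0,0],[0.7,-16,27,-15,0,0,0],[0.7,-16,27,-15,0,0,0]]'
python3 - <<'E'
from h import *
from rig import telemetry, optics
f={}
for n in('scene','top'):
    d=optics.get_image(n);d['s']=telemetry.observe();pickle.dump(d,open(n+'7.pkl','wb'));f[n]=d['frame']
cv2.imwrite('pics/x7.png',np.hstack([cv2.resize(f['scene'][220:410,300:490],(400,400)),cv2.resize(f['top'][190:320,160:290],(400,400))]))
E
```

```text
t: 16.95
tool_pos: [0.6294, 0.2669, 0.2391]
orientation: [3.14, 0.095, -0.0]
ft_force: [-0.9, -0.1, -0.2]
gripper_width: 0.0604
grasp_force: 0.0
t: 18.65
tool_pos: [0.4861, -0.0123, 0.39]
orientation: [-3.14, -0.094, -0.002]
ft_force: [0.4, 0.2, 0.6]
gripper_width: 0.0614
grasp_force: 0.0
```

View pics/x7.png

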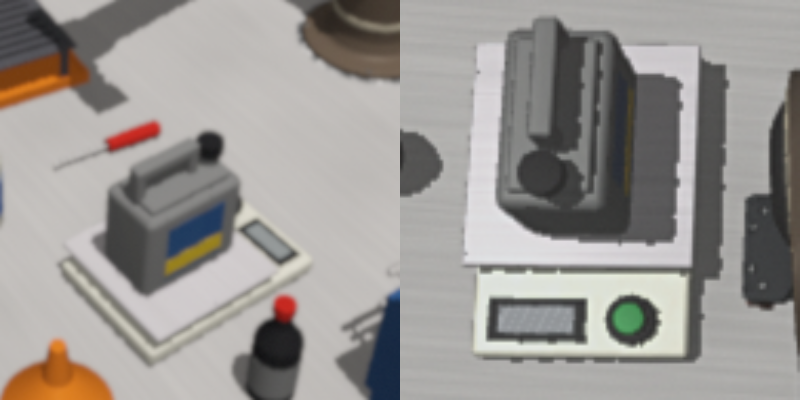

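The canister is upright on the pan with its cap at crop (541,172), and the key is free. I'll do a quick numeric check, then hand in.

```bash
python3 - <<'E'
from h import *
T=pickle.load(open('top7.pkl','rb'));f=400/130
c=plane(T,(160+141.5/f-.5,190+172.5/f-.5),.232);o=c+.053*np.array([np.cos(.061),np.sin(.061),0]);e=np.linalg.norm(o[:2]-[.6195,.2665]);print(o,e)
if e<.018:
    from rig import finish_job;print(finish_job())
E
```

```text
[0.61996017 0.26543384 0.232     ] 0.001161231554398531
the job is handed in; nothing more can be done
None
```

I pressed the zero key fully down with the pan empty, then set the canister upright on the pan, about 1 mm off centre by the last picture, and handed the job in at about 19 s of the 59 s allowed; no verdict came back.

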